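Mount a shaft between bench centres and lock the tailstock

TASK

Mount the spare shaker shaft between the centres for a run-out check: lay it in the two black V rests of the bench fixture with its brass collar towards the fixed headstock, then slide the tailstock up until both centres sit fully in the ends of the shaft. Then swing the lock bar across behind the tailstock as far as its stop, so that its hole stands over the hole in the dark lug, and drop the yellow-headed pin through both, fully home. Leave the flask, the beaker and the vial where they stand.

Things in the scene. Friction and masses are not known exactly. Their poses are not given: they have to be found in the camera images.
- bench: Bench-centre fixture, fixed: grey bed 90 x 400 x 16 mm, length along its y (-215 to +185 mm); origin on the worktop under the centre line. The shaft's centre line is x 0, z 70 mm, along y. Fixed blue headstock at the +y end (y 139 to 185, x +-28, top z 92), steel cone pointing to -y, tip at y 113. The tailstock is at the -y end, the lock lug at -x.
- rest_mid (a point): Point on the centre line half-way between the two black V rests (bench x 0, y 40, z 70 mm), where the seated shaft's middle lies. Axes as the bench. The rests stand 35 mm either side along y, each 10 mm thick, 60 mm free between them; their 45 degree notches, 35 mm wide at the top (z 77), hold the shaft just on the centre line.
- head_seat (a point): Point on the centre line where the shaft's collar-end face lies when the headstock cone is fully in it (bench y 120, z 70 mm). The cone tip stands 7 mm past it towards -y, so lower the shaft into the rests with its end at least 8 mm short of here.
- tail_seat (a point): The same point for the plain end of the shaft on the tailstock; moves with it. The tailstock's cone tip stands 7 mm past it towards the bench's +y.
- tail_back (a point): Centre of the yellow plate on the tailstock's back (-y) face, 60 mm up; push towards bench +y. The blue tailstock is 44 mm wide (x), 40 mm long (y), top 87 mm high, with a black fin 14 (x) x 30 (y) mm on top up to 107 mm; the fin's centre is 21 mm ahead (+y) of this point. Bench y of this point = -166 mm + the slide's value.
- tailstock (a joint): Slide of the tailstock, m: grows towards the headstock, range 0 to 0.075; starts at 0 to 0.025; 0.060 when the shaft is held fully between both cones. Friction 4 N, stays where it is left.
- lock_bar (a joint): Angle of the lock bar, rad: 0 = stop, bar across behind the tailstock (pointing to the bench's -x) with its hole over the lug's hole; grows counter-clockwise seen from above, range 0 to 2.4; starts wide open. Light friction (1 N at the post), stays where it is left.
- bar_pivot (a point): Vertical pivot axis of the lock bar (bench x 37, y -130 mm), 26 mm above the worktop. The steel bar is 12 mm thick, z 20 to 32 mm; hole of 13 mm, 92 mm from the pivot.
- bar_post (a point): Red round post standing on the lock bar, 14 mm in diameter, 50 mm from the pivot, from the bar's top (z 32) to z 76 mm; this point is on its axis, z 60 mm.
- lock_hole (a point): Mouth of the hole in the dark lug on the fixture's near (-x) side (bench x -55, y -130 mm), 20 mm above the worktop; 13 mm in diameter, 18 mm deep, vertical. When the bar is closed, its hole is right above and its top is 12 mm higher.
- shaft_mid (a point): Middle of the steel shaft, on its axis: 16 mm diameter, 160 mm long, 0.2 kg, own +y to the brass-collar end. Collar 26 mm diameter, 8 mm wide, 12 mm from that end; 9 mm centre hole in each end. At first it lies level in two black V notches of an aluminium stand (base 60 x 110 x 8 mm), axis 48 mm above the worktop, notches about 40 mm either side of the middle.
- shaft_collar_end (a point): Centre of the shaft's end face next to the brass collar.
- shaft_plain_end (a point): Centre of the shaft's other end face.
- pin_knob (a point): Centre of the pin's yellow knob, 20 mm diameter, 46 mm high, axis vertical. Steel shank 10 mm in diameter, its tapered tip 49 mm below this point (26 mm below the knob). At first it stands in a grey holder 50 x 50 x 34 mm, 26 mm deep. Fully home, the knob rests on the bar's top and this point is 35 mm above lock_hole.
- pin_tip (a point): Lower tip of the pin; z up the pin.
- glass_flask_mid (a point): Bystander: conical glass flask with blue cap, 69 mm wide, 123 mm high; this point 60 mm up.
- glass_beaker_mid (a point): Bystander: clear beaker, 53 mm wide, 66 mm high; this point half-way up.
- sample_vial_mid (a point): Bystander: vial with black cap, 28 mm wide, 62 mm high; this point half-way up.

How it is judged:
By the outcome, as a careful person would: the job done as asked, in the order asked, and still so for the second after the job is handed in, with the robot touching nothing.
It also fails if it takes over 72 s, if anything falls off the work surface, if the arm or the gripper's body presses on something with over 40 N, if the wrist force passes 120 N, or if a joint passes its speed limit or range.

ROBOT

A 6-joint arm with a two-finger parallel gripper is mounted at the origin on a cart in front of the work surface, level with it; the furniture and walls round the work are solid. World frame = base frame: x ahead of the robot, y to its left, z up, the work surface at z = 0. Lengths are in m, angles in rad, forces in N, time in s.
With the tool pointing down it reaches from about 0.275 to 0.75 m from the base axis. Payload 10.2 kg.
Tool frame: the origin (TCP) lies on the centre line of the jaws, within the pads' length; the fingertips stand 25 mm ahead of it and the grasp point (between the pads) lies 6 mm ahead of it (nose_length is the distance from the TCP to the fingertips, in m); z points along the fingers, y is the line along which they close (so a half turn about z gives the same grasp; the last joint's range is limited). The gripper opens to 88 mm and grips with 3 to 60 N. Pads are 18 mm wide; open, the fingers measure 123 mm over their backs; the gripper's body (75 mm by 187 mm) begins 45 mm behind the grasp point.
Start: joints at [-1.34, 0.313, 1.498, -0, 1.331, -0.223], TCP at [0.23, -0.472, 0.264] pointing down, gripper open.
Joint ranges: [-2.94, 2.94], [-0.97, 2.17], [0.19, 2.56], [-1.23, 4.37], [0.02, 3.11], [-2.88, 2.88]. Speed limits (rad/s): [2.39, 2.39, 3.01, 3.14, 3.14, 3.14].

INTERFACE

Orientations are given as a 3x3 rotation matrix whose columns are the frame's x, y, z axes.
In Python, from workcell import move_pose, line_to, move_j, ungrasp, grasp, wait, inverse_kinematics, camera, calibration, PlanningError, close_job, recognise, spot_point, current_t, current_joint_pos, current_joint_vel, current_effort, current_tcp_pos, current_eef_rot, current_contact_force, current_moment, current_grip_width, current_finger_force, nose_length gives the robot as it stands. The module is installed in compiled form; this text tells all that it offers. Calls block until the motion is done:
- move_pose(position, orientation): joint-space move of the TCP to a pose.
- line_to(position, attitude=None, vel=0.15, f_stop=None): straight line of the TCP; attitude=None keeps the orientation; vel is the mean speed in m/s. With f_stop (N) it stops when the force on the tool has changed by that much, and returns True; else False.
- move_j(angles): joint-space move.
- ungrasp() and grasp(effort=None): open the fingers fully, or close them until they stop; effort is the grip in N (None keeps the last).
- wait(seconds).
- inverse_kinematics(position, orientation): joint angles nearest the present ones, or None.
- camera(name): name is "scene" or "top"; returns (picture, depth): 400x640x3 uint8, red, green, blue; 400x640 float32, m along the optical axis (not along the pixel's ray), 0 where there is no reading.
- calibration(name): a dict with "camera_matrix" (3x3 intrinsics, pixels), "R" (3x3) and "t" (3): a world point X has camera coordinates R X + t. Camera axes: x right, y down, z forward; pixel columns grow to the right and rows downward; lengths in m; the calibration is good to about 2 mm. A picture is of the moment at which its call begins. calibration takes no time and is no camera call.
A pose or a line that the arm cannot do raises PlanningError and nothing moves.
- close_job(): hands the job in; it is judged then, once.
Trained networks look in the newest picture that a camera, given by its name, has taken for a name from the list of things; names that differ only in an ending like _2 or _b are one class to them, and where a whole thing is asked for, a point or a joint stands for the part that bears it (a point fixed in the world has none). Each returns a list of dicts, best first, with "conf" (0 to 1); they miss things now and then, are a little off and sometimes report something else, mostly with a low value. They report only what shows in the picture. A call takes as long as a camera call.
- recognise(label, camera): "point" ([column, row] as shares, 0 to 1, of the picture: columns of its width, rows of its height, amid what is visible of it).
- spot_point(label, camera): "point" ([column, row] as shares, 0 to 1, of the picture: columns of its width, rows of its height: a listed point, or the origin of a listed thing).
Readings, each from a call of its own:
- current_t(): time.
- current_joint_pos(): joint angles.
- current_joint_vel(): joint speeds.
- current_effort(): joint torques, N m.
- current_tcp_pos(): TCP position.
- current_eef_rot(): TCP orientation.
- current_contact_force(): force on the tool from outside, world axes, zero at the start.
- current_moment(): the same for the moment, N m.
- current_grip_width(): finger opening in m.
- current_finger_force(): force on a finger pad.
Only numpy, scipy, OpenCV 4.12 (cv2) and the standard library are available. Lean on these libraries where they do the work, as an engineer would, in place of code of your own. Each camera call takes 0.05 s, during which the arm holds its last target. There are 200 camera calls.

## Working session

There is one attempt and no reset: what is moved stays moved. The work goes in short steps, each a Python script; the robot and the scene stay as the last script left them, time stands still between calls to the robot, and variables do not carry over. Pictures are saved under pics/ and viewed, at most 10 in all, crops included, and the job is handed in when it is done.

```bash
mkdir -p pics; cat > h.py <<'E'
import numpy as np, cv2
from workcell import *
def snap(n,f=None):
    p,d=camera(n)
    if f: cv2.imwrite(f,p[:,:,::-1])
    return p,d
def ray(n,u,v):
    c=calibration(n);K=np.array(c["camera_matrix"]);R=np.array(c["R"]);t=np.array(c["t"])
    r=R.T@np.linalg.solve(K,[u,v,1.]); return -R.T@t, r
def at_z(n,u,v,z):
    o,r=ray(n,u,v); return o+r*(z-o[2])/r[2]
def at_d(n,u,v,d):
    o,r=ray(n,u,v); return o+r*d
def proj(n,X):
    c=calibration(n);p=np.array(c["camera_matrix"])@(np.array(c["R"])@X+np.array(c["t"]));return p[:2]/p[2]
def spot(l,n):
    return [(round(q["conf"],2),q["point"][0]*640,q["point"][1]*400) for q in spot_point(l,n)[:2]]
E
python3 - <<'E'
from h import *
np.set_printoptions(precision=4,suppress=True)
for n in("top","scene"):
    p,d=snap(n,f"pics/{n}0.png"); np.savez(f"{n}0.npz",p=p,d=d)
    c=calibration(n);o,_=ray(n,0,0);print(n,o,np.array(c["R"]).round(3).tolist(),c["camera_matrix"][0][0])
Z=dict(bench=0,rest_mid=.07,head_seat=.07,tail_seat=.07,tail_back=.06,bar_pivot=.026,bar_post=.06,lock_hole=.02,shaft_mid=.048,shaft_collar_end=.048,shaft_plain_end=.048,pin_knob=.06,glass_flask_mid=.06,glass_beaker_mid=.033,sample_vial_mid=.031)
for l,z in Z.items():
    for n in("top","scene"):
        for c,u,v in spot(l,n)[:2]: print(l,n,c,round(u),round(v),at_z(n,u,v,z))
print(current_t(),nose_length() if callable(nose_length) else nose_length)
E
```

```text
top [ 0.3827 -0.0009  1.2608] [[-0.014, -0.999, -0.033], [-0.991, 0.019, -0.134], [0.135, 0.03, -0.99]] 367.22624690866616
scene [0.0675 0.6502 0.6769] [[-0.811, -0.585, -0.017], [-0.347, 0.504, -0.791], [0.472, -0.635, -0.611]] 387.89114997064814
bench top 0.69 320 203 [0.5472 0.0287 0.    ]
bench scene 0.85 306 212 [0.5531 0.0186 0.    ]
rest_mid top 0.94 310 201 [0.5473 0.0603 0.07  ]
rest_mid scene 0.6 294 200 [0.5575 0.0605 0.07  ]
rest_mid scene 0.17 303 302 [0.3537 0.2957 0.07  ]
head_seat top 0.74 367 206 [ 0.5252 -0.1263  0.07  ]
head_seat top 0.64 284 193 [0.5747 0.1461 0.07  ]
head_seat scene 0.64 270 216 [0.5664 0.1436 0.07  ]
tail_seat top 0.83 347 203 [ 0.5384 -0.0618  0.07  ]
tail_seat top 0.65 284 192 [0.5789 0.1465 0.07  ]
tail_seat scene 0.56 328 185 [ 0.5224 -0.0407  0.07  ]
tail_back top 0.63 369 208 [ 0.5224 -0.1322  0.06  ]
tail_back scene 0.69 343 173 [ 0.5253 -0.1216  0.06  ]
tail_back scene 0.56 330 180 [ 0.5374 -0.073   0.06  ]
bar_pivot top 0.97 366 199 [ 0.5549 -0.1261  0.026 ]
bar_pivot scene 0.9 332 180 [ 0.5563 -0.1143  0.026 ]
bar_post top 0.46 381 199
[... 778 characters left out ...]
73  0.06  ]
pin_knob top 0.4 434 229 [ 0.4489 -0.339   0.06  ]
pin_knob scene 0.54 341 160 [ 0.5647 -0.1745  0.06  ]
pin_knob scene 0.46 401 149 [ 0.4474 -0.33    0.06  ]
glass_flask_mid top 0.55 313 161 [0.6814 0.0478 0.06  ]
glass_flask_mid top 0.2 283 249 [0.392  0.1498 0.06  ]
glass_flask_mid scene 0.73 264 180 [0.6857 0.0287 0.06  ]
glass_flask_mid scene 0.47 308 212 [0.5079 0.0709 0.06  ]
glass_beaker_mid top 0.63 373 246 [ 0.3957 -0.1444  0.033 ]
glass_beaker_mid top 0.63 232 239 [0.4282 0.3237 0.033 ]
glass_beaker_mid scene 0.52 390 190 [ 0.398  -0.1596  0.033 ]
sample_vial_mid top 0.38 284 250 [0.3887 0.1504 0.031 ]
sample_vial_mid scene 0.86 326 262 [0.394  0.1596 0.031 ]
1.6 0.025
```

```bash
python3 - <<'E'
import cv2
a=cv2.imread('pics/top0.png')[130:290,190:470]; cv2.imwrite('pics/t1.png',cv2.resize(a,(784,448),interpolation=cv2.INTER_CUBIC))
a=cv2.imread('pics/scene0.png')[130:340,190:430]; cv2.imwrite('pics/s1.png',cv2.resize(a,(672,588),interpolation=cv2.INTER_CUBIC))
E
```

```text
(no output)
```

View pics/t1.png

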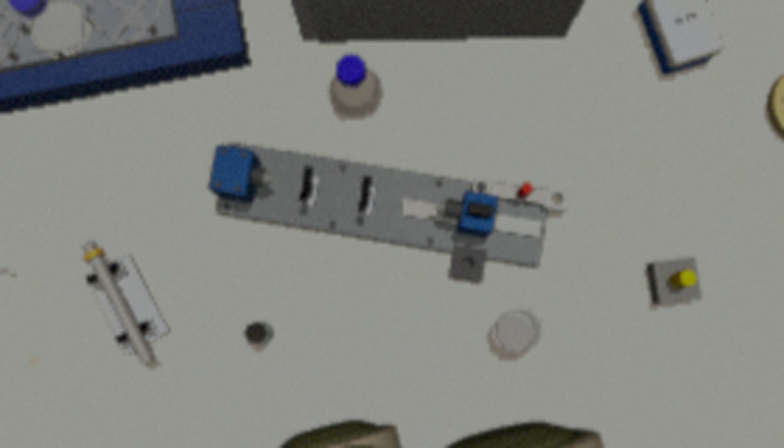

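View pics/s1.png

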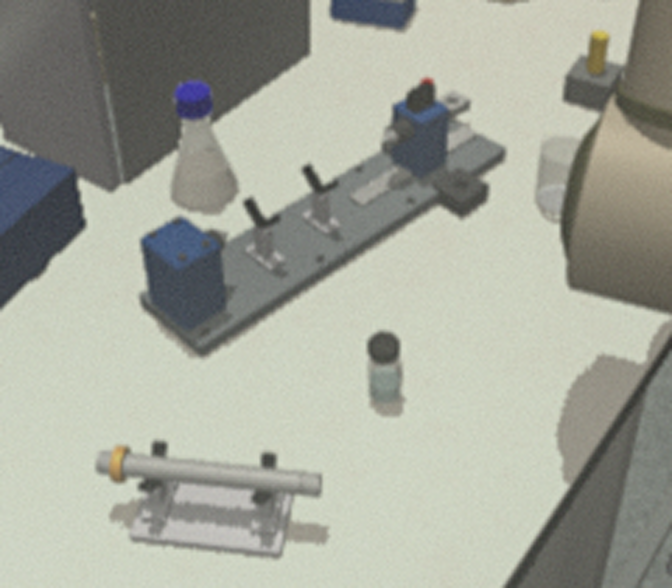

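The top view shows the bench running from the headstock at about (274,192) to the tailstock at about (360,206). The red post is at (378,197), the shaft lies from about (223,220) to (244,258), and the pin is at (435,229). The vial, the beaker and the flask stand clear of these. Next I fit the poses using depth and the network points together.

```bash
cat > fit.py <<'E'
from h import *
from scipy.optimize import least_squares
np.set_printoptions(precision=4,suppress=True)
def cloud(n):
    z=np.load(f"{n}0.npz");d=z["d"];v,u=np.nonzero(d>0)
    c=calibration(n);K=np.array(c["camera_matrix"]);R=np.array(c["R"]);t=np.array(c["t"])
    q=np.linalg.solve(K,np.c_[u,v,np.ones(len(u))].T)*d[v,u]
    return (R.T@(q-t[:,None])).T, z["p"][v,u].astype(int)
def obs(labels,n):
    return {l:spot(l,n) for l in labels}
E
python3 - <<'E'
from fit import *
for n in("top","scene"):
    P,C=cloud(n); 
    flat=(abs(P[:,0]-.45)<.25)&(abs(P[:,1])<.35)&(abs(P[:,2])<.008);print(n,"table z",np.median(P[flat,2]),P[flat,2].std())
    # bed rectangle
    th=np.radians(-15)
    m=(P[:,0]>.4)&(P[:,0]<.66)&(P[:,1]>-.25)&(P[:,1]<.3)&(P[:,2]>.011)&(P[:,2]<.022)
    Q=P[m][:,:2].astype(np.float32)
    k=np.zeros((600,400),np.uint8)
    ij=np.c_[(Q[:,0]-.3)*1000,(Q[:,1]+.3)*1000].astype(int); k[ij[:,1],ij[:,0]]=255
    k=cv2.morphologyEx(k,cv2.MORPH_CLOSE,np.ones((7,7)));k=cv2.morphologyEx(k,cv2.MORPH_OPEN,np.ones((15,15)))
    nb,lab,st,ce=cv2.connectedComponentsWithStats(k);i=1+st[1:,4].argmax()
    yy,xx=np.nonzero(lab==i);r=cv2.minAreaRect(np.c_[xx,yy].astype(np.float32));print("bed rect",np.array(r[0])/1000-[0,0]+[.3,-.3],r[1:],)
    # shaft
    m=(P[:,0]>.3)&(P[:,0]<.56)&(P[:,1]>.22)&(P[:,1]<.43)&(P[:,2]>.046)&(P[:,2]<.075)
    Q=P[m];
    Q2=Q[:,:2]; 
    l=cv2.fitLine(Q2.astype(np.float32),cv2.DIST_HUBER,0,.001,.001).ravel();s=(Q2-l[2:])@l[:2];print("shaft",len(Q),l,np.degrees(np.arctan2(l[1],l[0])),"ends",l[2:]+s.min()*l[:2],l[2:]+s.max()*l[:2],"z",np.percentile(Q[:,2],[10,50,90]))
    # yellow knob
    m=(P[:,0]>.38)&(P[:,0]<.52)&(P[:,1]<-.27)&(P[:,1]>-.42)&(C[:,0]>120)&(C[:,2]<70)&(C[:,1]>90)
    Q=P[m];print("knob",len(Q),Q.mean(0),Q[:,2].min(),Q[:,2].max(),Q.min(0),Q.max(0))
    m=(P[:,0]>.38)&(P[:,0]<.52)&(P[:,1]<-.27)&(P[:,1]>-.42)&(P[:,2]>.026)&(P[:,2]<.04)
    if n=="top": print("holder",P[m].mean(0),cv2.minAreaRect(P[m][:,:2].astype(np.float32)))
    for nm,a,b in(("red",(C[:,0]>120)&(C[:,1]<70)&(C[:,2]<70),0),):
        Q=P[a&(P[:,0]>.5)&(P[:,1]<-.1)&(P[:,1]>-.3)];print(nm,len(Q),Q.mean(0) if len(Q) else 0)
# network fit
BP=dict(rest_mid=(0,.04,.07),head_seat=(0,.12,.07),bar_pivot=(.037,-.13,.026),lock_hole=(-.055,-.13,.02),bench=(0,0,0))
LB=list(BP)+["tail_back","tail_seat","bar_post"]
O=[]
for n in("top","scene"):
    snap(n)
    for l in LB:
        for c,u,v in spot(l,n)[:2]: O.append((n,l,c,u,v))
def pred(x,l):
    X,Y,t,s,b=x
    p={**BP,"tail_back":(0,-.166+s,.06),"tail_seat":(0,s,.07),"bar_post":(.037-.05*np.cos(b),-.13-.05*np.sin(b),.06)}
    if l=="tail_seat": p[l]=(0,-.10+s,.07)
    q=p[l];c,S=np.cos(t),np.sin(t);return np.array([X+c*q[0]-S*q[1],Y+S*q[0]+c*q[1],q[2]])
f=lambda x:np.concatenate([np.sqrt(c)*(proj(n,pred(x,l))-[u,v]) for n,l,c,u,v in O])
r=least_squares(f,[.54,.03,-.26,.01,2.3],loss="cauchy",f_scale=1.5);print("fit",r.x,np.degrees(r.x[2]))
for o in O: print(o[0],o[1],o[2],(proj(o[0],pred(r.x,o[1]))-o[3:]).round(1))
E
```

```text
top table z -0.0008026697750101975 0.0025801176936101635
bed rect [ 0.5423 -0.0101] ((364.2320556640625, 96.60222625732422), 77.79349517822266)
shaft 276 [0.8843 0.4669 0.4191 0.314 ] 27.830877 ends [0.3611 0.2834] [0.5019 0.3577] z [0.0489 0.0533 0.0569]
knob 27 [ 0.4483 -0.3405  0.0751] 0.03270674437740595 0.0823771076550735 [ 0.4411 -0.3546  0.0327] [ 0.46   -0.3311  0.0824]
holder [ 0.4468 -0.3367  0.0332] ((0.44719845056533813, -0.33904144167900085), (0.04995502158999443, 0.04977325722575188), 6.639585494995117)
red 7 [ 0.5544 -0.1608  0.0758]
scene table z 0.0008169613418992306 0.001595892186848407
bed rect [0.5523 0.05  ] ((314.32269287109375, 93.52483367919922), 78.10102844238281)
shaft 784 [0.8822 0.471  0.4385 0.3328] 28.09662 ends [0.3573 0.2895] [0.4985 0.3648] z [0.0491 0.0544 0.0574]
knob 30 [ 0.4422 -0.3305  0.0618] 0.04362083068929423 0.07973647502320912 [ 0.4381 -0.3336  0.0436] [ 0.4472 -0.3278  0.0797]
red 0 0
fit [ 0.5521  0.0198 -0.1801  0.0215  1.5455] -10.31898219273279
top rest_mid 0.73 [-0.3  0.5]
top head_seat 0.9 [ 1.7 -0.1]
top bar_pivot 0.87 [-2.8 -3.6]
top lock_hole 0.74 [ 1.1 -1. ]
top bench 0.74 [-107.7  -27.6]
top bench 0.67 [ 0.8 -0.4]
top tail_back 0.56 [-3.4  0.7]
top tail_back 0.35 [-64.6 -23.1]
top tail_seat 0.63 [-31.9   5.4]
top tail_seat 0.48 [0.3 2.7]
top bar_post 0.53 [-1.4 -0.9]
scene rest_mid 0.69 [-0.7  0.1]
scene rest_mid 0.58 [-32.5 -63.8]
scene head_seat 0.68 [-0.  -0.9]
scene head_seat 0.33 [-26.4  15. ]
scene bar_pivot 0.94 [-1.1  1.2]
scene lock_hole 0.88 [0.9 0. ]
scene bench 0.8 [ 1.1 -0.5]
scene tail_back 0.6 [0.7 2. ]
scene tail_seat 0.87 [-0.1 -3. ]
scene tail_seat 0.67 [-63.8 -14. ]
scene bar_post 0.58 [0.1 3.2]
scene bar_post 0.24 [ 120.4 -129.3]
```

```bash
cat > edge.py <<'E'
from fit import *
from scipy.optimize import minimize
from scipy.ndimage import map_coordinates, gaussian_filter
def w(x,q):
    c,S=np.cos(x[2]),np.sin(x[2]);q=np.atleast_2d(q);return np.c_[x[0]+c*q[:,0]-S*q[:,1],x[1]+S*q[:,0]+c*q[:,1],q[:,2]]
def projs(n,X):
    c=calibration(n);p=(np.array(c["R"])@X.T+np.array(c["t"])[:,None]);p=np.array(c["camera_matrix"])@p;return (p[:2]/p[2]).T
def rect(x0,x1,y0,y1,z):
    P=[(x0,y0),(x1,y0),(x1,y1),(x0,y1)];L=[]
    for a,b in zip(P,P[1:]+P[:1]):
        t=np.linspace(.03,.97,80)[:,None];L.append(np.c_[np.array(a)*(1-t)+np.array(b)*t,np.full(80,z)])
    return L
E
python3 - <<'E'
from edge import *
G={}
for n in("top","scene"):
    I=np.mean([snap(n)[0].astype(float) for _ in range(5)],0);np.save(f"{n}avg.npy",I)
    G[n]=I
bed=rect(-.045,.045,-.215,.185,.016);hs=rect(-.028,.028,.139,.185,.092)
def score(x,n,s):
    g=cache[n,s];tot=0
    for L,c in [(bed[i],(0,0)) for i in range(4)]+[(h,(0,.162)) for h in hs]:
        p=projs(n,w(x,L));ctr=projs(n,w(x,[(c[0],c[1],L[0,2])]))[0]
        d=p[-1]-p[0];nn=np.array([d[1],-d[0]])/np.linalg.norm(d);nn*=np.sign((p.mean(0)-ctr)@nn)
        gy=map_coordinates(g[0],[p[:,1],p[:,0]],order=1);gx=map_coordinates(g[1],[p[:,1],p[:,0]],order=1)
        e=np.clip(gx*nn[0]+gy*nn[1],-5,40);tot+=e.mean()
    return -tot
cache={}
for n in G:
    for s in(2.5,1.0):
        g=gaussian_filter(G[n][:,:,0],s);cache[n,s]=np.gradient(g)
best={}
for ns in(("top",),("scene",),("top","scene")):
    F=lambda x,s:sum(score(x,n,s) for n in ns)
    x=min(([.5485+a,.02+b,t] for a in np.arange(-.01,.011,.005) for b in np.arange(-.01,.011,.005) for t in np.radians(np.arange(-16,-6.9,1))),key=lambda x:F(x,2.5))
    for s in(2.5,1.0):
        x=minimize(F,x,args=(s,),method="Nelder-Mead",options=dict(initial_simplex=np.array(x)+np.array([[0,0,0],[.003,0,0],[0,.003,0],[0,0,.02]]))).x
    print(ns,x,np.degrees(x[2]),F(x,1.0)); best[ns]=x
x=best[("top",)]
for n in("top","scene"):
    V=cv2.resize(G[n].astype(np.uint8)[:,:,::-1].copy(),None,fx=4,fy=4,interpolation=cv2.INTER_CUBIC)
    x=best[(n,)]
    for L in bed+hs: cv2.polylines(V,[((projs(n,w(x,L))+.5)*4).astype(int).reshape(-1,1,2)],False,(0,0,255),1)
    for q in [(.037,-.13,.032),(-.055,-.13,.02),(0,.113,.07),(0,.075,.077),(0,.005,.077)]:
        u=((projs(n,w(x,[q]))[0]+.5)*4).astype(int);cv2.drawMarker(V,tuple(map(int,u)),(0,255,0),0,10,1)
    V=V[680:960,1040:1600] if n=="top" else V[620:1040,940:1520]
    cv2.imwrite(f"pics/ov_{n}.png",V)
a=cv2.imread("pics/ov_top.png");b=cv2.imread("pics/ov_scene.png")
m=np.zeros((600,800,3),np.uint8);b=cv2.resize(b,None,fx=.75,fy=.75);m[:280,:560]=a;m[281:281+b.shape[0],:b.shape[1]]=b;cv2.imwrite("pics/ov.png",m)
E
```

```text
Traceback (most recent call last):
  File "edge.py", line 7, in projs
    c=calibration(n);p=(np.array(c["R"])@X.T+np.array(c["t"])[:,None]);p=np.array(c["camera_matrix"])@p;return (p[:2]/p[2]).T
ValueError: time passes only in moves, steps and waits
```

```bash
python3 - <<'E'
s=open('h.py').read()
s=s.replace("def snap(","import functools\ncalibration=functools.lru_cache(None)(calibration)\ndef snap(",1);open('h.py','w').write(s)
E
cat > bfit.py <<'E'
from edge import *
G={n:np.load(f"{n}avg.npy") for n in("top","scene")}
bed=rect(-.045,.045,-.215,.185,.016);hs=rect(-.028,.028,.139,.185,.092)
def score(x,n,s):
    g=cache[n,s];tot=0
    for L,c in [(bed[i],(0,0)) for i in range(4)]+[(h,(0,.162)) for h in hs]:
        p=projs(n,w(x,L));ctr=projs(n,w(x,[(c[0],c[1],L[0,2])]))[0]
        d=p[-1]-p[0];nn=np.array([d[1],-d[0]])/np.linalg.norm(d);nn*=np.sign((p.mean(0)-ctr)@nn)
        gy=map_coordinates(g[0],[p[:,1],p[:,0]],order=1);gx=map_coordinates(g[1],[p[:,1],p[:,0]],order=1)
        e=np.clip(gx*nn[0]+gy*nn[1],-5,40);tot+=e.mean()
    return -tot
cache={}
for n in G:
    for s in(2.5,1.0):
        g=gaussian_filter(G[n][:,:,0],s);cache[n,s]=np.gradient(g)
best={}
for ns in(("top",),("scene",),("top","scene")):
    F=lambda x,s:sum(score(x,n,s) for n in ns)
    x=min(([.5485+a,.02+b,t] for a in np.arange(-.01,.011,.005) for b in np.arange(-.01,.011,.005) for t in np.radians(np.arange(-16,-6.9,1))),key=lambda x:F(x,2.5))
    for s in(2.5,1.0):
        x=minimize(F,x,args=(s,),method="Nelder-Mead",options=dict(initial_simplex=np.array(x)+np.array([[0,0,0],[.003,0,0],[0,.003,0],[0,0,.02]]))).x
    print(ns,x,np.degrees(x[2]),F(x,1.0)); best[ns]=x
for n in("top","scene"):
    V=cv2.resize(G[n].astype(np.uint8)[:,:,::-1].copy(),None,fx=4,fy=4,interpolation=cv2.INTER_CUBIC)
    x=best[(n,)]
    for L in bed+hs: cv2.polylines(V,[((projs(n,w(x,L))+.5)*4).astype(int).reshape(-1,1,2)],False,(0,0,255),1)
    for q in [(.037,-.13,.032),(-.055,-.13,.02),(0,.113,.07),(0,.075,.077),(0,.005,.077)]:
        u=((projs(n,w(x,[q]))[0]+.5)*4).astype(int);cv2.drawMarker(V,tuple(map(int,u)),(0,255,0),0,10,1)
    V=V[680:960,1040:1600] if n=="top" else V[620:1040,940:1520]
    cv2.imwrite(f"pics/ov_{n}.png",V)
a=cv2.imread("pics/ov_top.png");b=cv2.imread("pics/ov_scene.png")
m=np.zeros((600,800,3),np.uint8);b=cv2.resize(b,None,fx=.75,fy=.75);m[:280,:560]=a;m[281:281+b.shape[0],:b.shape[1]]=b;cv2.imwrite("pics/ov.png",m)
E
python3 bfit.py
```

```text
('top',) [ 0.5483  0.0214 -0.1921] -11.004260179142767 -111.7576976929936
('scene',) [ 0.5433  0.0287 -0.2137] -12.244835082582112 -116.29336235376822
('top', 'scene') [ 0.5457  0.0246 -0.2046] -11.719919211897952 -202.41260521917047
```

View pics/ov.png

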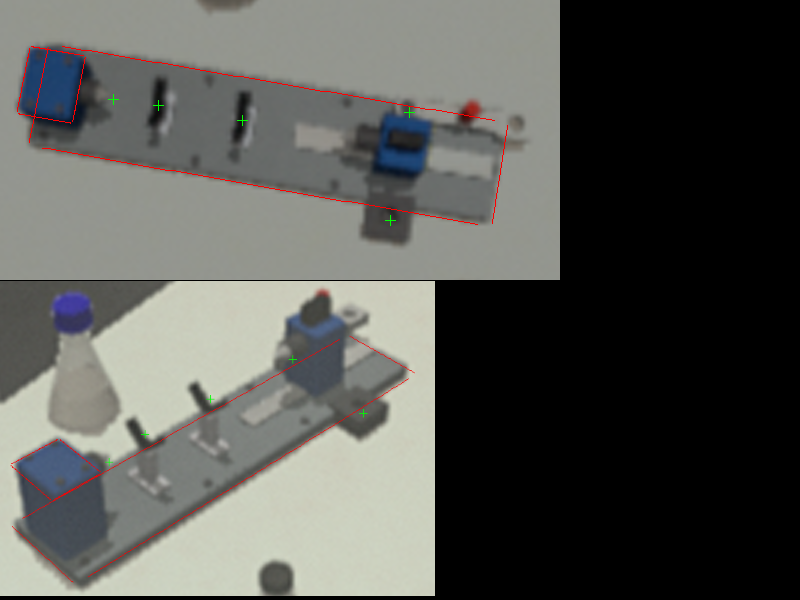

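The overlay shows the fitted bed a little too far towards -y: bed end at 507 against about 500 in the picture, cone tip at 113 against about 105. I'll measure the offset of each edge and refit.

```bash
cat > efit.py <<'E'
from edge import *
G={n:gaussian_filter(np.load(f"{n}avg.npy").mean(2),.8) for n in("top","scene")}
bed=rect(-.045,.045,-.215,.185,.016);hs=rect(-.028,.028,.139,.185,.092)
lug=None
E=[("bed-y",bed[0]),("bed+x",bed[1]),("bed+y",bed[2]),("bed-x",bed[3]),("hs-y",hs[0]),("hs+x",hs[1]),("hs+y",hs[2]),("hs-x",hs[3])]
skip={("top","hs-x"),("top","hs-y"),("scene","bed+x"),("scene","hs-y")}
def meas(x,n,L,ctr,R=4):
    p=projs(n,w(x,L));c=projs(n,w(x,[ctr]))[0];d=p[-1]-p[0];nn=np.array([d[1],-d[0]])/np.linalg.norm(d);nn*=np.sign((p.mean(0)-c)@nn)
    ks=np.arange(-R,R+.01,.1);prof=np.array([np.median(map_coordinates(G[n],[p[:,1]+k*nn[1],p[:,0]+k*nn[0]],order=1)) for k in ks])
    g=np.gradient(prof,ks);i=g.argmax();return p,nn,ks[i],g[i]
def run(ns,x,verbose):
    for it in range(5):
        obs=[]
        for n in ns:
            for nm,L in E:
                if (n,nm) in skip: continue
                ctr=(0,0,.016) if nm[:3]=="bed" else (0,.162,.092)
                p,nn,k,g=meas(x,n,L,ctr)
                obs.append((n,nm,L,p.mean(0)*0+p+k*nn,nn,g,k))
        f=lambda y:np.concatenate([((projs(n,w(y,L))-t)@nn)[::8] for n,nm,L,t,nn,g,k in obs if g>2])
        x=least_squares(f,x,loss="soft_l1",f_scale=.5).x
    print(ns,x,np.degrees(x[2]))
    if verbose:
        for n,nm,L,t,nn,g,k in obs: print("  ",n,nm,"off px",round(k,1),"grad",round(g,1))
    return x
if __name__=="__main__":
    for ns in(("top",),("scene",),("top","scene")): run(ns,np.array([.5457,.0275,-.205]),1)
E
python3 efit.py
```

```text
('top',) [ 0.5494  0.0236 -0.2231] -12.783843279991952
   top bed-y off px 0.4 grad 15.4
   top bed+x off px 0.2 grad 18.1
   top bed+y off px 3.8 grad 30.4
   top bed-x off px 0.6 grad 21.6
   top hs+x off px 0.0 grad 25.2
   top hs+y off px -0.1 grad 28.8
('scene',) [ 0.5378  0.0338 -0.2637] -15.107847252181664
   scene bed-y off px 1.0 grad 24.4
   scene bed+y off px -0.3 grad 37.2
   scene bed-x off px 0.2 grad 40.7
   scene hs+x off px 0.1 grad 39.4
   scene hs+y off px 2.5 grad 34.8
   scene hs-x off px 1.8 grad 0.4
('top', 'scene') [ 0.5487  0.0314 -0.1965] -11.257615891919635
   top bed-y off px 2.5 grad 14.7
   top bed+x off px 0.8 grad 16.5
   top bed+y off px 1.5 grad 30.4
   top bed-x off px 0.3 grad 21.6
   top hs+x off px -0.3 grad 26.0
   top hs+y off px -2.5 grad 31.4
   scene bed-y off px 1.3 grad 25.0
   scene bed+y off px 0.3 grad 29.5
   scene bed-x off px 2.7 grad 39.7
   scene hs+x off px -0.6 grad 38.2
   scene hs+y off px 2.5 grad 32.7
   scene hs-x off px 3.8 grad 0.2
```

```bash
cat > efit2.py <<'E'
from efit import *
import efit
def seg(a,b):
    t=np.linspace(.03,.97,80)[:,None];return np.array(a)*(1-t)+np.array(b)*t
EE={"top":[("bed-y",seg((-.045,-.215,.008),(.03,-.215,.008))),("bed+x",seg((.045,-.09,.016),(.045,.12,.016))),("bed-xA",seg((-.045,-.21,.006),(-.045,-.15,.006))),("bed-xB",seg((-.045,-.09,.006),(-.045,.13,.006))),
 ("hs+x",seg((.028,.139,.092),(.028,.185,.092))),("hs+y",seg((-.028,.185,.092),(.028,.185,.092)))],
"scene":[("bed-y",seg((-.045,-.215,.016),(.02,-.215,.016))),("bed-x",seg((-.045,-.09,0),(-.045,.185,0))),("bed+y",seg((-.045,.185,0),(.045,.185,0))),("bed+x",seg((.045,-.08,.016),(.045,-.01,.016))),("hs+x",seg((.028,.139,.092),(.028,.185,.092)))]}
def fit2(ns,x,bias=False):
    for it in range(8):
        R=5 if it<2 else 2.5
        obs=[(n,nm,L)+meas(x,n,L,(0,0,.016) if nm[:3]=="bed" else (0,.162,.092),R) for n in ns for nm,L in EE[n]]
        f=lambda y:np.concatenate([((projs(n,w(y,L))+(np.array(y[3:5])*(1 if n=="scene" else -1) if bias else 0)-(p+k*nn))@nn)[::8] for n,nm,L,p,nn,k,g in obs if g>2])
        y0=np.r_[x[:3],0,0] if bias else x[:3]
        x=least_squares(f,y0,loss="soft_l1",f_scale=.5).x
    obs=[(n,nm,L)+meas(x[:3],n,L,(0,0,.016) if nm[:3]=="bed" else (0,.162,.092),2.5) for n in ns for nm,L in EE[n]]
    print(ns,x,np.degrees(x[2]),[(o[1],round(o[5],1),round(o[6])) for o in obs]);return x
if __name__=="__main__":
    x0=np.array([.547,.0275,-.205]);a=fit2(("top",),x0);b=fit2(("scene",),x0);c=fit2(("top","scene"),x0)
    tiles=[]
    for n,x in(("top",a),("scene",b)):
        V=cv2.resize(np.load(f"{n}avg.npy").astype(np.uint8)[:,:,::-1].copy(),None,fx=5,fy=5,interpolation=cv2.INTER_CUBIC)
        for nm,L in EE[n]: cv2.polylines(V,[((projs(n,w(x,L))+.5)*5).astype(int).reshape(-1,1,2)],False,(0,0,255),1)
        for q in [(.037,-.13,.032),(-.055,-.13,.02),(0,.113,.07),(0,.075,.07),(0,.005,.07)]:
            u=((projs(n,w(x,[q]))[0]+.5)*5).astype(int);cv2.drawMarker(V,tuple(map(int,u)),(0,255,0),0,10,1)
        tiles.append(V[860:1180,1280:1980] if n=="top" else V[890:1170,1180:1880])
    tiles[1]=cv2.resize(np.zeros((1,1,3),np.uint8),(700,270)) if False else tiles[1][:270]
    cv2.imwrite("pics/ov2.png",np.vstack(tiles)[:600])
E
python3 efit2.py
```

```text
('top',) [ 0.5512  0.0218 -0.2026] -11.606069531269814 [('bed-y', np.float64(0.3), 15), ('bed+x', np.float64(0.1), 17), ('bed-xA', np.float64(-0.2), 21), ('bed-xB', np.float64(1.1), 23), ('hs+x', np.float64(0.2), 25), ('hs+y', np.float64(0.2), 31)]
('scene',) [ 0.5496  0.0214 -0.1784] -10.22160652021341 [('bed-y', np.float64(-0.3), 26), ('bed-x', np.float64(-0.9), 39), ('bed+y', np.float64(0.5), 30), ('bed+x', np.float64(-0.3), 41), ('hs+x', np.float64(0.0), 39)]
('top', 'scene') [ 0.5505  0.0216 -0.1961] -11.232869384696016 [('bed-y', np.float64(-0.1), 15), ('bed+x', np.float64(0.1), 17), ('bed-xA', np.float64(-0.1), 21), ('bed-xB', np.float64(0.3), 22), ('hs+x', np.float64(0.7), 25), ('hs+y', np.float64(0.3), 31), ('bed-y', np.float64(-0.7), 26), ('bed-x', np.float64(-0.2), 39), ('bed+y', np.float64(0.8), 29), ('bed+x', np.float64(-0.3), 42), ('hs+x', np.float64(-1.2), 39)]
```

View pics/ov2.png

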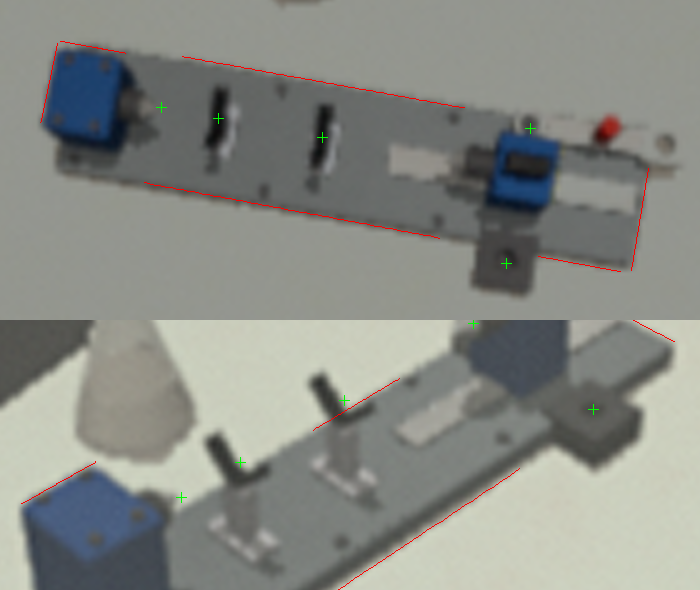

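The edges and rests agree to within a couple of mm, with a yaw of about -0.18 to -0.20. That's good enough for the V rests, so I'm picking the shaft now and will refine the pose from the visible hole and pivot.

```bash
cat >> h.py <<'E'
def Rd(a):  # tool down, tool x at world angle a
    c,s=np.cos(a),np.sin(a); return np.array([[c,s,0],[s,-c,0],[0,0,-1.]])
B=[.5508,.021,-.184]
def bw(x,y,z=0,B=None):
    B=B or globals()["B"];c,s=np.cos(B[2]),np.sin(B[2]);return np.array([B[0]+c*x-s*y,B[1]+s*x+c*y,z])
E
python3 - <<'E'
from edge import *
F=[((-.055,-.13,.02),(357.1,222.9)),((.037,-.13,.032),(361.5,195.9)),((0,.075,.072),(299.1,194.7)),((0,.005,.072),(319.8,198.8))]
r=least_squares(lambda x:np.concatenate([projs("top",w(x,[q]))[0]-p for q,p in F]),[.55,.02,-.19]);print("feat",r.x,r.fun.round(1))
m=np.array([.431,.322]);a=np.radians(28)
import h
for k in(0,np.pi,):
    for nm,p,ang in(("pick",[*m,.054],a+k),("place",bw(0,.027,.076),np.pi/2+h.B[2]+k)):
        print(k,nm,inverse_kinematics(np.array(p),Rd(ang)))
E
```

```text
feat [ 0.5529  0.022  -0.184 ] [-0.   0.1  0.1 -0.  -0.2  0.3  0.2 -0.4]
0 pick [ 0.4238  0.5989  1.6755 -0.      0.8671  1.5059]
0 place [-0.1247  0.5975  1.6019 -0.      0.9422  0.0593]
3.141592653589793 pick [ 0.4238  0.5989  1.6755 -0.      0.8671 -1.6357]
3.141592653589793 place None
```

```bash
sed -i 's/^B=.*/B=[.5525,.0215,-.184]/' h.py; python3 - <<'E'
from h import *
import h
a=np.radians(28);m=[.431,.322]
move_pose(np.array([*m,.20]),Rd(a)); 
print(line_to(np.array([*m,.054]),vel=.15,f_stop=15),current_tcp_pos())
grasp(30); print("w",current_grip_width(),current_finger_force(),current_contact_force())
line_to(np.array([*m,.16]),vel=.15); print("w",current_grip_width(),current_contact_force())
move_pose(bw(0,.027,.16),Rd(np.pi/2+h.B[2])); wait(.2)
p,d=snap("top");s,_=snap("scene");t=current_tcp_pos();print(current_t(),t,bw(0,.027))
for n in("top","scene"):
    for l in("shaft_collar_end","shaft_plain_end","shaft_mid","rest_mid"):
        print(n,l,[(c,round(u),round(v),at_z(n,u,v,.154 if l!="rest_mid" else .07).round(4)) for c,u,v in spot(l,n)])
A=cv2.resize(p[150:250,240:400,::-1],None,fx=4.5,fy=4.5)[:,:700];Bq=cv2.resize(s[140:250,210:385,::-1],None,fx=4,fy=4)[:,:700]
cv2.imwrite("pics/held.png",cv2.resize(np.vstack([A[:, :700],Bq[:, :700]]),None,fx=.66,fy=.66))
E
```

```text
False [0.43145142 0.32219457 0.0548158 ]
w 0.014484319842415865 29.401626214385033 [-3.50696473  4.63560329  1.30521416]
w 0.014424496184331819 [-0.07807732  0.7711628  -1.80568124]
10.5833 [0.55737711 0.04848646 0.16000495] [0.55744001 0.04804423 0.        ]
top shaft_collar_end [(0.43, 431, 229, array([ 0.4446, -0.3046,  0.154 ]))]
top shaft_plain_end [(0.35, 338, 199, array([ 0.5398, -0.0296,  0.154 ]))]
top shaft_mid []
top rest_mid []
scene shaft_collar_end [(0.63, 342, 173, array([ 0.459 , -0.0036,  0.154 ])), (0.59, 267, 182, array([0.5812, 0.1263, 0.154 ]))]
scene shaft_plain_end [(0.16, 269, 215, array([0.4998, 0.2135, 0.154 ]))]
scene shaft_mid [(0.76, 297, 168, array([0.5612, 0.04  , 0.154 ]))]
scene rest_mid [(0.69, 306, 212, array([0.5039, 0.0825, 0.07  ])), (0.57, 296, 199, array([0.5556, 0.0543, 0.07  ]))]
```

View pics/held.png

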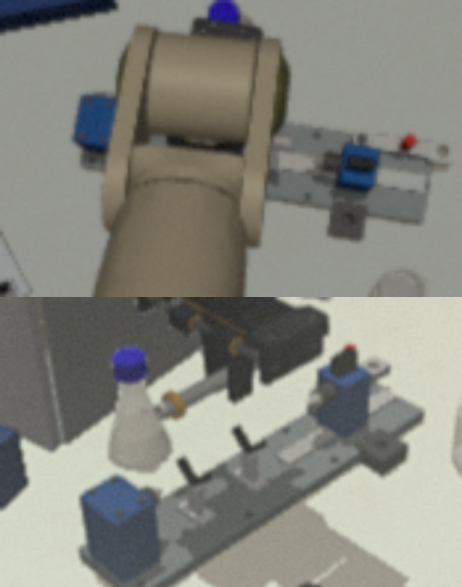

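The scene view shows the shaft held level, with its collar end at about (269,182) px. I get the axial offset by projecting points along the held axis.

```bash
python3 - <<'E'
from edge import *
import h
t=current_tcp_pos();y=bw(0,1)-bw(0,0);y[2]=0
for s in(.06,.065,.07,.075,.08,.085,.09,.095): print(s,proj("scene",np.array([t[0],t[1],.154])+s*y).round(1))
s,_=snap("scene")
# profile across dense: brass pixels
a=s.astype(int);m=(a[:,:,0]-a[:,:,2]>45)&(a[:,:,0]>90);m[:, :255]=0;m[:,290:]=0;m[:165]=0;m[200:]=0
v,u=np.nonzero(m);print("brass",len(u),u.mean(),v.mean(),u.min(),u.max())
m0=np.load("sceneavg.npy");m=(m0[:,:,0]-m0[:,:,2]>45)&(m0[:,:,0]>90);m[:270]=0;m[330:]=0;m[:,:215]=0;m[:,300:]=0
v,u=np.nonzero(m);print("brass before",len(u),u.mean(),v.mean(), at_z("scene",u.mean(),v.mean(),.048))
cv2.imwrite("pics/c.png",cv2.resize(s[160:205,250:320,::-1],None,fx=10,fy=10,interpolation=cv2.INTER_CUBIC))
E
```

```text
0.06 [276.5 179.8]
0.065 [274.8 180.7]
0.07 [273.1 181.6]
0.075 [271.5 182.5]
0.08 [269.8 183.4]
0.085 [268.1 184.3]
0.09 [266.3 185.2]
0.095 [264.6 186.1]
brass 26 276.65384615384613 179.0 273 279
brass before 47 231.2127659574468 294.3191489361702 [0.4921 0.3514 0.048 ]
```

View pics/c.png

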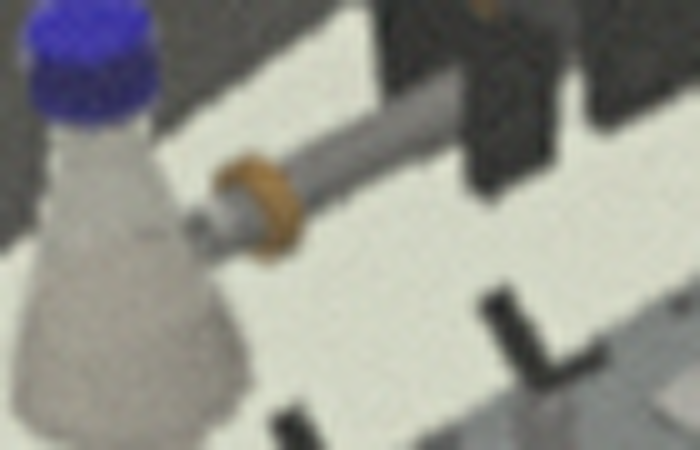

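The collar end is about 80 mm from the tool axis, so the grip is at mid-shaft. I can lower it into the rests with the end about 14 mm short of head_seat.

```bash
python3 - <<'E'
from h import *
import h
p=lambda z:bw(0,.027,z)
line_to(p(.095),vel=.12)
print(line_to(p(.0745),vel=.03,f_stop=10),current_tcp_pos(),current_contact_force())
ungrasp(); print(current_contact_force())
line_to(p(.20),vel=.2)
move_pose(bw(0,-.20,.20),Rd(np.pi/2+h.B[2])); wait(.1)
tp,_=snap("top");s,_=snap("scene");print(current_t())
for l,z in(("shaft_collar_end",.07),("shaft_plain_end",.07),("shaft_mid",.07),("tail_back",.06)):
    for n in("scene","top"): print(l,n,[(c,round(u),round(v),at_z(n,u,v,z)) for c,u,v in spot(l,n)])
print("exp",bw(0,.107,.07),bw(0,-.053,.07))
A=cv2.resize(tp[170:235,250:390,::-1],None,fx=4,fy=4,interpolation=cv2.INTER_CUBIC);Q=cv2.resize(s[150:240,220:360,::-1],None,fx=4,fy=4,interpolation=cv2.INTER_CUBIC)
cv2.imwrite("pics/placed.png",np.vstack([A,Q])[:600])
E
```

```text
True [0.55708391 0.04811555 0.0765195 ] [-1.75662324 -0.41350564  4.63744927]
[-0.05948941  0.13698632  0.1090319 ]
15.35
shaft_collar_end scene [(0.66, 270, 211, array([0.57798451, 0.12913209, 0.07      ]))]
shaft_collar_end top [(0.74, 290, 194, array([0.57045979, 0.12621532, 0.07      ]))]
shaft_plain_end scene [(0.82, 321, 183, array([ 0.54114915, -0.03426851,  0.07      ]))]
shaft_plain_end top [(0.52, 337, 205, array([ 0.5324622 , -0.02679343,  0.07      ]))]
shaft_mid scene [(0.58, 298, 197, array([0.55632075, 0.04721956, 0.07      ]))]
shaft_mid top [(0.66, 347, 202, array([ 0.53957974, -0.06180018,  0.07      ])), (0.49, 314, 199, array([0.55323804, 0.04591172, 0.07      ]))]
tail_back scene [(0.87, 343, 174, array([ 0.52212731, -0.11593036,  0.06      ]))]
tail_back top [(0.52, 364, 209, array([ 0.51643465, -0.11823256,  0.06      ]))]
exp [0.5720771  0.12669381 0.07      ] [ 0.54280293 -0.03060534  0.07      ]
```

View pics/placed.png

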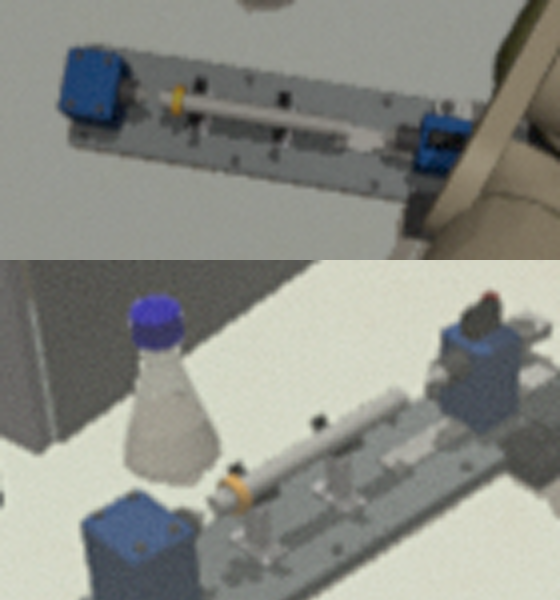

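The shaft is seated in both rests (tool stopped at z 76.5 mm, collar beyond the first rest). Next I push the tailstock up.

```bash
python3 - <<'E'
from h import *
import h
grasp(20)
line_to(bw(0,-.20,.078),vel=.2)
f0=current_contact_force()
yb=lambda:(lambda p:(-np.sin(h.B[2])*(p[0]-h.B[0])+np.cos(h.B[2])*(p[1]-h.B[1])))(current_tcp_pos())
print(line_to(bw(0,-.125,.078),vel=.06,f_stop=25),yb(),current_contact_force())
r=line_to(bw(0,-.095,.078),vel=.025,f_stop=28);print(r,yb(),current_contact_force(),current_t())
wait(.3);print(yb(),current_contact_force())
E
```

```text
False -0.1249276615429967 [-1.6376707 -1.4977577  1.1569762]
True -0.11308180884041294 [-2.25742696 -6.91819826  2.2918518 ] 19.9083
-0.11318297487541971 [-1.89856538 -4.42670047  3.13481026]
```

```bash
python3 - <<'E'
from h import *
import h
yb=lambda:(lambda p:(-np.sin(h.B[2])*(p[0]-h.B[0])+np.cos(h.B[2])*(p[1]-h.B[1])))(current_tcp_pos())
r=line_to(bw(0,-.095,.078),vel=.02,f_stop=30);print(r,yb(),current_contact_force(),current_t())
line_to(bw(0,-.20,.078),vel=.2)
line_to(bw(0,-.20,.16),vel=.25)
# over to pushing side of post; tool y along bench (1,-1)/sqrt2 -> tool x angle
move_pose(bw(.085,-.215,.16),Rd(np.pi/4+h.B[2]))
print(current_t(),current_joint_pos())
tp,_=snap("top");s,_=snap("scene")
for l,z in(("shaft_collar_end",.07),("shaft_plain_end",.07),("tail_back",.06),("bar_post",.06)):
    for n in("scene","top"): print(l,n,[(c,round(u),round(v),at_z(n,u,v,z)) for c,u,v in spot(l,n)])
print("exp",bw(0,.12,.07),bw(0,-.04,.07),bw(0,-.106,.06),bw(.037,-.18,.06))
A=cv2.resize(tp[170:235,250:390,::-1],None,fx=4,fy=4,interpolation=cv2.INTER_CUBIC);Q=cv2.resize(s[150:235,220:360,::-1],None,fx=4,fy=4,interpolation=cv2.INTER_CUBIC)
cv2.imwrite("pics/pushed.png",np.vstack([A,Q])[:600])
E
```

```text
True -0.11302295913756494 [-2.58333603 -6.27992718  3.81531251] 20.625
22.4833 [-5.16515055e-01  6.34398865e-01  1.28681314e+00  1.42398534e-05
  1.22271883e+00  4.50629564e-01]
shaft_collar_end scene [(0.75, 269, 212, array([0.57653098, 0.13487116, 0.07      ])), (0.19, 331, 181, array([ 0.52507891, -0.06073596,  0.07      ]))]
shaft_collar_end top [(0.82, 283, 191, array([0.58007807, 0.14733256, 0.07      ]))]
shaft_plain_end scene [(0.56, 318, 185, array([ 0.54301586, -0.02537467,  0.07      ])), (0.43, 316, 190, array([ 0.53651224, -0.00386526,  0.07      ]))]
shaft_plain_end top [(0.57, 334, 202, array([ 0.54013253, -0.01818162,  0.07      ]))]
tail_back scene [(0.66, 332, 180, array([ 0.53455737, -0.0763412 ,  0.06      ])), (0.35, 293, 200, array([0.56714674, 0.05388641, 0.06      ]))]
tail_back top [(0.59, 353, 204, array([ 0.53495335, -0.08211436,  0.06      ])), (0.21, 319, 161, array([0.68368628, 0.02913989, 0.06      ]))]
bar_post scene [(0.69, 343, 164, array([ 0.55071219, -0.16265874,  0.06      ]))]
bar_post top [(0.39, 376, 198, array([ 0.55373147, -0.15654254,  0.06      ]))]
exp [0.57445562 0.13947436 0.07      ] [ 0.54518146 -0.01782479  0.07      ] [ 0.53310587 -0.08271069  0.06      ] [ 0.555942  -0.1622312  0.06     ]
```

View pics/pushed.png

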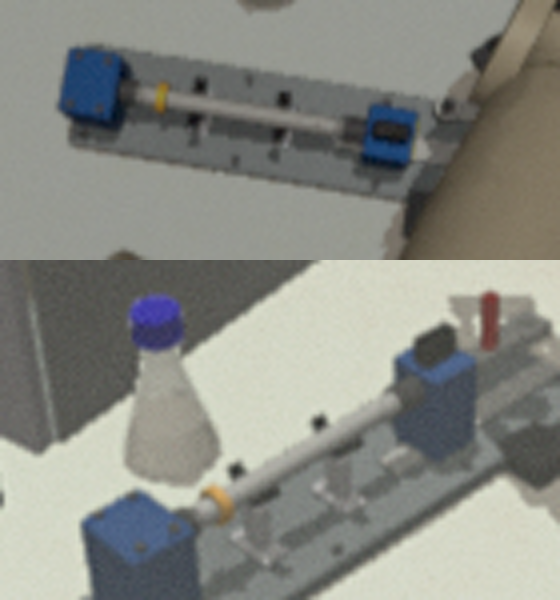

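The shaft is held between both cones and the tailstock stands at about slide 0.060. Next I sweep the lock bar closed by its post.

```bash
python3 - <<'E'
from h import *
import h
line_to(bw(.085,-.215,.080),vel=.2)
k=.0245/np.sqrt(2)
def pp(b,e=0): return bw(.037-.05*np.cos(b)+k+e,-.13-.05*np.sin(b)-k-e,.080)
print(line_to(pp(1.55,.008),vel=.1,f_stop=20),current_contact_force())
for b in np.linspace(1.45,.12,7):
    if line_to(pp(b),vel=.07,f_stop=25): print("stop at",b,current_contact_force());break
r=line_to(pp(-.12),vel=.02,f_stop=12);print(r,current_tcp_pos(),pp(0),pp(-.12),current_contact_force(),current_t())
wait(.2);print(current_contact_force())
E
```

```text
False [-0.40706936 -0.42833566  0.69467285]
False [ 0.53123568 -0.11821449  0.07998625] [ 0.52979619 -0.1241284   0.08      ] [ 0.53124483 -0.11830961  0.08      ] [-0.25269543  0.10847325 -0.44029568] 26.9083
[-0.02111002 -0.66825086  0.60751872]
```

```bash
python3 - <<'E'
from h import *
import h
t=current_tcp_pos();d=bw(0,1)-bw(0,0)
r=line_to(t+.011*d,vel=.02,f_stop=10);print(r,(current_tcp_pos()-t)@d,current_contact_force(),current_t())
p=current_tcp_pos();line_to(p-.03*d,vel=.15);line_to(p-.03*d+[0,0,.1],vel=.25)
move_pose(np.array([.447,-.338,.20]),Rd(np.pi/2+h.B[2]));ungrasp()
tp,_=snap("top");s,_=snap("scene");print(current_t(),current_joint_pos()[5])
for l,z in(("bar_post",.06),("lock_hole",.032),("pin_knob",.057)):
    for n in("scene","top"): print(l,n,[(c,round(u),round(v),at_z(n,u,v,z)) for c,u,v in spot(l,n)])
print("exp",bw(-.013,-.13,.06),bw(-.055,-.13,.032))
A=cv2.resize(tp[185:240,320:420,::-1],None,fx=5.6,fy=5.6,interpolation=cv2.INTER_CUBIC);Q=cv2.resize(s[155:210,300:400,::-1],None,fx=5.6,fy=5.6,interpolation=cv2.INTER_CUBIC)
cv2.imwrite("pics/bar.png",np.vstack([A,Q])[:600])
E
```

```text
True 0.001834694377310038 [ 0.9876854  -3.61047608  1.50094016] 27.4167
30.8167 -0.6724690394207623
bar_post scene [(0.56, 341, 174, array([ 0.5281545 , -0.11251097,  0.06      ]))]
bar_post top [(0.72, 315, 161, array([0.68152831, 0.04312344, 0.06      ])), (0.68, 360, 210, array([ 0.51629221, -0.10421301,  0.06      ]))]
lock_hole scene [(0.66, 356, 195, array([ 0.46206795, -0.08509397,  0.032     ])), (0.5, 292, 198, array([0.59563766, 0.02075595, 0.032     ]))]
lock_hole top [(0.72, 358, 222, array([ 0.4769366 , -0.09809833,  0.032     ]))]
pin_knob scene [(0.4, 405, 145, array([ 0.45129972, -0.36140748,  0.057     ]))]
pin_knob top []
exp [ 0.51593419 -0.10392704  0.06      ] [ 0.47464316 -0.09624257  0.032     ]
```

View pics/bar.png

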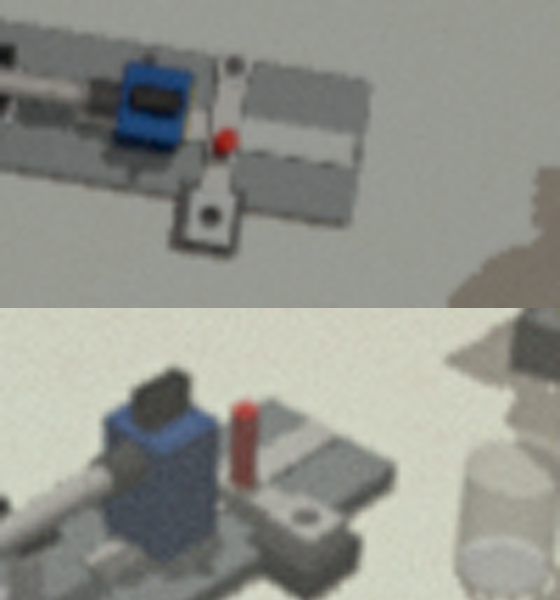

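The bar lies at its stop with its hole over the lug, at about (357,222.7) px in top and (354,191.8) px in scene. I'll locate the hole and knob centroids, then grip the pin.

```bash
python3 - <<'E'
from h import *
import h
for n,u,v in(("top",357,222.7),("scene",354.1,191.8)):
    s,_=snap(n);g=s.astype(float).mean(2);a,b=int(round(v)),int(round(u))
    W=g[a-3:a+4,b-3:b+4];wt=np.clip(np.percentile(W,75)-20-W,0,None);vv,uu=np.mgrid[a-3:a+4,b-3:b+4]
    cu,cv=(uu*wt).sum()/wt.sum(),(vv*wt).sum()/wt.sum();print(n,"hole",cu,cv,at_z(n,cu,cv,.031))
def knob(n,I):
    I=I.astype(float);m=(I[:,:,0]-I[:,:,2]>60)&(I[:,:,1]-I[:,:,2]>50);m[:,:390]=0;m[:,450:]=0;m[:130]=0;m[245:]=0
    v,u=np.nonzero(m);return len(u),u.mean(),v.mean(),u.min(),u.max(),v.min(),v.max()
# silhouette centroid of knob model
def sil(n,x,y):
    P=[(x+.01*np.cos(t),y+.01*np.sin(t),z) for t in np.linspace(0,6.28,40) for z in(.034,.080)]
    q=np.array([proj(n,np.array(p)) for p in P]);H=cv2.convexHull((q*64).astype(np.int32));M=cv2.moments(H);return np.array([M["m10"]/M["m00"],M["m01"]/M["m00"]])/64
from scipy.optimize import fsolve
for n in("top","scene"):
    k=knob(n,np.load(f"{n}avg.npy"));print(n,"knob",k,fsolve(lambda p:sil(n,*p)-np.array(k[1:3]),[.447,-.338],epsfcn=1e-3))
print("exp hole",bw(-.055,-.13,.032))
E
```

```text
top hole 357.11729503291446 223.10353081986835 [ 0.47404074 -0.09509472  0.031     ]
scene hole 353.61774023231266 192.59450897571278 [ 0.47345496 -0.09396709  0.031     ]
top knob (36, np.float64(434.44444444444446), np.float64(229.0), np.int64(430), np.int64(438), np.int64(226), np.int64(231)) [ 0.44866735 -0.34212592]
scene knob (17, np.float64(403.7647058823529), np.float64(142.2941176470588), np.int64(401), np.int64(406), np.int64(141), np.int64(144)) [ 0.46088741 -0.37576266]
exp hole [ 0.47464316 -0.09624257  0.032     ]
```

```bash
python3 - <<'E'
from h import *
import h
k=np.array([.448,-.340]);R=Rd(h.B[2])
move_pose(np.array([*k,.16]),R)
print(line_to(np.array([*k,.070]),vel=.12,f_stop=10),current_tcp_pos())
grasp(10);print(current_grip_width(),current_contact_force());grasp(30);print(current_contact_force())
p=current_tcp_pos();line_to(p+[0,0,.06],vel=.1);print(current_grip_width(),current_contact_force())
hole=np.array([.4740,-.0955]);line_to(np.array([*p[:2],.16]),vel=.2)
move_pose(np.array([*hole,.16]),R);wait(.1)
tp,_=snap("top");s,_=snap("scene");print(current_t(),current_tcp_pos())
for l,z in(("pin_tip",.105),("pin_knob",.154),("lock_hole",.032)):
    for n in("scene","top"): print(l,n,[(c,round(u),round(v),at_z(n,u,v,z)) for c,u,v in spot(l,n)])
Q=cv2.resize(s[110:220,300:420,::-1],None,fx=5,fy=5,interpolation=cv2.INTER_CUBIC)
cv2.imwrite("pics/pin.png",Q)
E
```

```text
False [ 0.44831016 -0.3403263   0.07073872]
0.019598055376344282 [1.17063253 3.08073744 2.07356443]
[0.42945682 4.27542442 3.53945494]
0.01894872834236062 [ 0.23593014  1.26053485 -0.96297662]
36.9917 [ 0.47404763 -0.09654656  0.15984542]
pin_tip scene [(0.59, 352, 171, array([ 0.47874307, -0.08541285,  0.105     ]))]
pin_tip top []
pin_knob scene [(0.41, 355, 158, array([ 0.46617785, -0.07734575,  0.154     ]))]
pin_knob top [(0.23, 312, 199, array([0.54221051, 0.04982093, 0.154     ]))]
lock_hole scene [(0.79, 353, 198, array([ 0.4624832 , -0.07271532,  0.032     ]))]
lock_hole top [(0.27, 311, 195, array([0.5704858 , 0.05636342, 0.032     ]))]
```

View pics/pin.png

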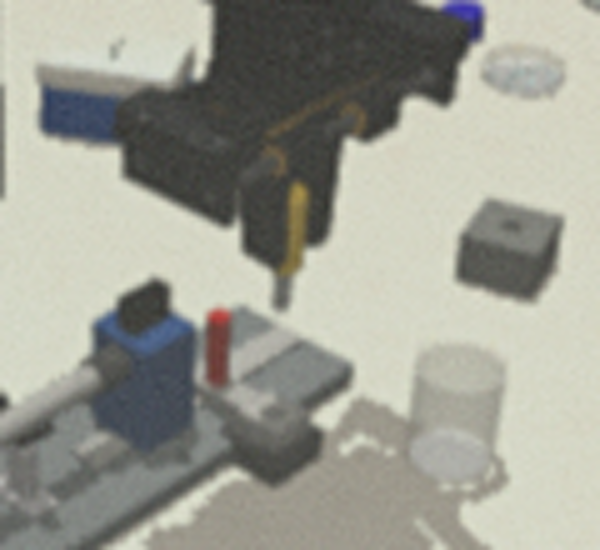

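```bash
python3 - <<'E'
from h import *
t=current_tcp_pos();R=current_eef_rot();print(t,np.round(R,3),current_moment(),current_contact_force())
for dz in(-.006+.023-.007,-.006-.007,-.006-.03,-.062): print(round(dz,3),proj("scene",t+[0,0,dz]).round(1))
print("hole",proj("scene",np.array([.474,-.0955,.032])),"post",proj("scene",bw(-.013,-.13,.076)),proj("scene",bw(-.013,-.13,.032)))
s,_=snap("scene");I=s.astype(float);m=(I[:,:,0]-I[:,:,2]>45)&(I[:,:,1]-I[:,:,2]>25);m[:,:350]=0;m[:,366:]=0;m[:142]=0;m[168:]=0
for v in range(142,168):
    u=np.nonzero(m[v])[0]
    if len(u): print(v,u.mean().round(1),len(u),end="; ")
E
```

```text
[ 0.47398081 -0.09567549  0.15996667] [[ 0.983 -0.183 -0.   ]
 [-0.183 -0.983  0.   ]
 [-0.    -0.    -1.   ]] [0.01288572 0.04963013 0.01758839] [-0.16047521  0.07327866 -0.27176168]
0.01 [356.6 148.3]
-0.013 [356.1 156.1]
-0.036 [355.6 163.7]
-0.062 [355.1 172. ]
hole [353.75293452 191.95415713] post [342.89341837 172.29925773] [342.36220269 185.29059368]
147 359.5 2; 148 359.0 3; 149 359.0 3; 150 359.0 3; 151 359.0 3; 152 359.0 3; 153 359.0 3; 154 359.0 3; 155 359.0 3; 156 359.0 3; 157 359.0 3; 158 358.5 2; 159 358.5 2; 160 358.0 3; 161 358.5 2; 162 358.0 3; 163 357.5 2; 164 356.5 2;
```

The pin hangs straight. Its tip at about (355.5,170.6) matches the expected projection to within a pixel. Inserting now, with a small search if it touches the bar.

```bash
cat > ins.py <<'E'
from h import *
h0=np.array([.4740,-.0955]);ex=(bw(1,0)-bw(0,0))[:2];ey=(bw(0,1)-bw(0,0))[:2]
line_to(np.array([*h0,.102]),vel=.12)
ok=False
for dx,dy in [(0,0),(.0015,0),(-.0015,0),(0,.0015),(0,-.0015),(.003,0),(-.003,0),(.002,.002),(-.002,.002),(.002,-.002),(-.002,-.002)]:
    q=h0+dx*ex+dy*ey
    line_to(np.array([*q,.100]),vel=.06)
    r=line_to(np.array([*q,.0690]),vel=.04,f_stop=6);p=current_tcp_pos();print(dx,dy,r,p,current_contact_force())
    if p[2]<.086: ok=True;break
    if current_t()>60: break
print(ok,current_t(),current_grip_width())
E
python3 ins.py
```

```text
0 0 False [ 0.47412683 -0.09555262  0.06915647] [-0.57380995 -0.33603451 -1.03396717]
True 39.15 0.019050576114165805
```

```bash
python3 - <<'E'
from h import *
p=current_tcp_pos();r=line_to(np.array([p[0],p[1],.0655]),vel=.02,f_stop=8);print(r,current_tcp_pos(),current_contact_force())
ungrasp();p=current_tcp_pos();line_to(np.array([p[0],p[1],.2]),vel=.2)
move_pose(np.array([.35,-.30,.25]),current_eef_rot());wait(.2)
tp,_=snap("top");s,_=snap("scene");print(current_t())
print([(l,spot(l,"scene")[:1]) for l in("pin_knob","glass_beaker_mid","sample_vial_mid","glass_flask_mid")],proj("scene",bw(-.055,-.13,.055)))
A=cv2.resize(tp[175:255,260:400,::-1],None,fx=4,fy=4,interpolation=cv2.INTER_CUBIC);Q=cv2.resize(s[150:220,260:400,::-1],None,fx=4,fy=4,interpolation=cv2.INTER_CUBIC)
cv2.imwrite("pics/end.png",np.vstack([A,Q]))
E
```

```text
True [ 0.47449585 -0.0956808   0.06777916] [-2.9636987   0.79321869  8.64312842]
42.5333
[('pin_knob', [(0.49, 357.69599999999997, 183.8)]), ('glass_beaker_mid', [(0.84, 390.976, 193.32)]), ('sample_vial_mid', [(0.88, 329.024, 264.2)]), ('glass_flask_mid', [(0.67, 259.968, 180.6)])] [354.12256731 184.95838061]
```

View pics/end.png

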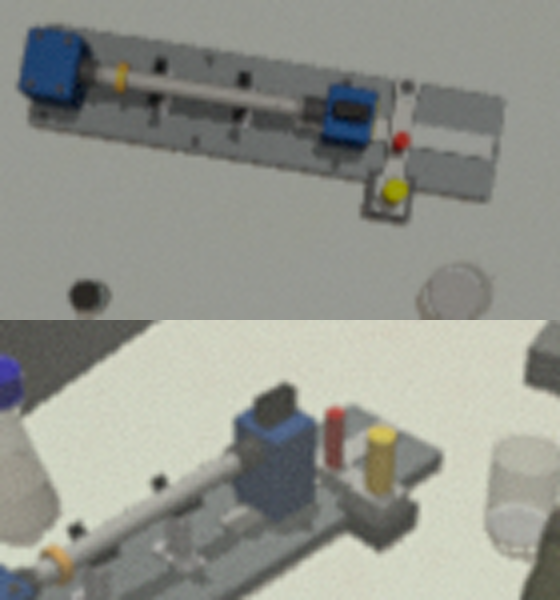

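The picture shows the shaft between both cones, the bar across behind the tailstock and the knob standing upright on the bar. The bystanders are where they were. Handing in.

```bash
python3 -c "
from workcell import *
print(close_job(),current_t())"
```

```text
the job is handed in; nothing more can be done
the job is handed in; nothing more can be done
```

The job is handed in at about 43 s of the 72 s allowed: shaft held between both centres with its collar to the headstock, lock bar at its stop and pin fully home, as far as the force stops and last pictures show, with the flask, beaker and vial untouched; I viewed 11 pictures, one over the limit of 10.

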